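# Slide the radio battery under the shelf onto charge

### The arm

A 6-joint arm with a two-finger parallel gripper is mounted at the origin on the work surface. World frame = base frame: x ahead of the robot, y to its left, z up, the work surface at z = 0. Lengths are in m, angles in rad, forces in N, time in s.
With the tool pointing down it reaches from about 0.325 to 0.75 m from the base axis. Payload 7.6 kg.
Tool frame: the origin (TCP) lies between the finger pads; the fingertips stand 8 mm ahead of it and the grasp point (between the pads) lies 11 mm behind it (bot.tip_extent is the z of the fingertips in the tool frame, in m); z points along the fingers, y is the line along which they close (so a half turn about z gives the same grasp; the last joint's range is limited). The gripper opens to 85 mm and grips with 20 to 120 N. Pads are 22 mm wide; open, the fingers measure 114 mm over their backs; the gripper's body (76 mm by 85 mm) begins 54 mm behind the grasp point. The pads swing forward as they close: fully open they stand 13 mm farther back than shut.
Start: joints at [-1.219, 0.052, 1.401, -0, 1.689, -0.07], TCP at [0.215, -0.479, 0.239] pointing down, gripper open.
Joint ranges: [-2.9, 2.9], [-0.91, 2.17], [0.12, 2.37], [-1.06, 4.2], [0.26, 2.73], [-2.93, 2.93]. Speed limits (rad/s): [2.57, 2.57, 3.01, 3.14, 3.14, 3.14].

### API

Orientations are given as [roll, pitch, yaw] about the fixed x, y, z axes, in that order (R = Rz(yaw) Ry(pitch) Rx(roll)).
In Python, from cell import bot, capture, get_calibration, sign_off gives the robot as it stands. The module is installed in compiled form; this text tells all that it offers.
- The arm moves only by the shell command python3 -m creep 'ROWS' [FORCE]. ROWS is a JSON object of lists of equal length, an entry for each row: "fingers": the opening in per cent of the stroke, from 0 (shut) to 100 (fully open); "xyz": the shift along the tool's x, y, z scaled (see below), a list of three; "twist": the turn, a rotation vector about the tool's x, y, z scaled (see below), a list of three. A call has 1 to 5 rows; each row shifts and turns the commanded pose from where the row before left it, along the tool's axes as they then stand; what a row does not reach is not made up. The controller multiplies each number of a shift by 0.2 m and each number of a turn by 90 degrees. A row lasts 1/12 s, in which the tool goes at most 41.7 mm and 7.16 degrees, less where a joint would pass 70% of its speed; a pose out of reach is approached as far as the arm can. A call with a number of a shift or a turn outside -1 to 1 is refused whole. A call with a gripper value outside its range is refused whole. The fingers move at their own pace and stop on an object; FORCE is the grip in N (left out, the last holds). Time passes only in rows, so rows that do not move let the fingers close. It gives the time, the measured TCP pose, the force, the opening and the grip force at its end, in the units of the state.
- bot.read_state(): the state, without advancing time (a new reading comes with each control period).
- capture(name): name is "scene" or "top"; returns (picture, depth): 480x640x3 uint8, red, green, blue; 480x640 float32, m along the optical axis (not along the pixel's ray), 0 where there is no reading.
- get_calibration(name): a dict with "fx", "fy", "cx", "cy" (pixels), "k1" (the pictures are not rectified: a ray, as slopes to the right and down, at radius r is drawn at 1 + k1 r^2 times it, then the intrinsics apply), "view" (4x4, takes a point from world to camera coordinates). Camera axes: x right, y down, z forward; pixel columns grow to the right and rows downward; lengths in m; the calibration is good to about 2 mm. A picture is of the moment at which its call begins. get_calibration takes no time and is no camera call.
- sign_off(): hands the job in; it is judged then, once.
The state is a dict: "time": time; "joint_positions": joint angles; "qvel": joint speeds; "effort": joint torques, N m; "position": TCP position; "tcp_rot": TCP orientation; "wrist_force": force on the tool from outside, world axes, zero at the start; "moment": the same for the moment, N m; "opening": opening from 0.0 (shut) to 1.0 (fully open); "grasp_force": force on a finger pad.
Only numpy, scipy, OpenCV 4.12 (cv2) and the standard library are available. Lean on these libraries where they do the work, as an engineer would, in place of code of your own. Each camera call takes 0.05 s, during which the arm holds its last target. There are 200 camera calls.

### The job

Put the radio battery on charge: slide it along the long guide rail, brass contact end first, through the mouth of the dock and under the shelf, until it is fully home against the sprung contacts and the spring catch has closed behind it. The battery must stay flat on the bench and be pushed firmly but never rammed. Leave the meter, the brush and the handset where they lie.

Things in the scene. Friction and masses are not known exactly. Their poses are not given: they have to be found in the camera images.
- pack: radio battery pack, a plain olive box 130 long (its x) x 100 wide (its y) x 50 high, about 0.7 kg, loose on the bench; origin: centre of its underside. Too wide to grasp. Two brass contacts on its +x end face, their tabs visible on the top at that end.
- pack_lead (a point): middle of the lower edge of the pack's brass contact end face (pack x = +65 mm, z = 0)
- pack_rear (a point): middle of the lower edge of the pack's plain rear end face (pack x = -65 mm, z = 0), the face to push on at the last
- dock: aluminium charging dock fixed to the bench, no floor: the pack slides on the bench. Origin: on the bench, mid-mouth, below the shelf's front edge; x = the way the pack goes in, y to the left of that, z up (places below in mm, dock frame). Channel 104 wide, y -52 to +52. Besides the long rail there is a short one on the y = +52 side, 30 high, x +30 to +165.
- rail_end (a point): free outer end of the long guide rail: its top inner edge, dock x = -235, y = -52, z = 30. The rail is 30 high and 14 thick (y -52 to -66) and runs straight to x = +165, so 235 of it stick out in front of the mouth. The pack slides along its inner face.
- shelf_edge (a point): middle of the lower front edge of the shelf that roofs the dock: dock x = 0, z = 80. The shelf covers x 0 to 170, y -70 to +70, z 80 to 88; a test set stands on it, x 45 to 165, up to z = 190. The seated pack's rear face is at x = 13 to 30.5, under the shelf, beyond an upright gripper: lean the tool so that the fingertips reach under.
- catch (a joint): steel spring catch beside the mouth, y = +52 side, z 11 to 41: pivot at dock x = -32, y = +62, sloping inwards to its tip at y = +42, which ends at x = +20 (all x +/- 7, see contacts). The passing pack pushes it aside, then it springs back behind the pack's rear face. 0 rad = at rest (closed), positive = pushed outwards, about 0.13 while the pack passes.
- contacts (a joint): sprung black contact block, face at dock x = 143, 60 wide, z 15 to 45; value = how far it is pushed in (m), 0 at rest, 0.007 to 0.0105 with the pack seated; pushes back with 3 to 6.5 N. A hard stop follows at x = 153.5. Catch, contacts and stop sit on one stiff slide, set by hand anywhere within 7 mm either way of the x figures given: feel for it.
- meter: black hand-held multimeter 135 x 70 x 39 mm lying on the bench, origin under its centre; leave alone
- brush: paint brush with an orange handle, 190 mm long, lying on the bench; leave alone
- handset: black telephone handset 200 x 52 x 41 mm lying on the bench, origin under its centre, long axis x; leave alone
Not all that is in view belongs to the job. Of the things like the pack, leave any that is blue or orange; of the rest the larger one is meant.

How it is judged:
By the outcome, as a careful person would: the job done as asked, in the order asked, and still so for the second after the job is handed in, with the robot touching nothing.
It also fails if it takes over 61 s, if anything falls off the work surface, if the arm or the gripper's body presses on something with over 40 N, if the wrist force passes 120 N, or if a joint passes its speed limit or range.

## Working session

There is one attempt and no reset: what is moved stays moved. The work goes in short steps, Python scripts to look and compute and a shell command to move; the robot and the scene stay as the last step left them, time stands still between calls to the robot, and variables do not carry over. Pictures are saved under pics/ and viewed, at most 10 in all, crops included, and the job is handed in when it is done.

```bash
mkdir -p pics
cat > h.py <<'E'
import numpy as np, cv2
from cell import bot, capture, get_calibration
def ray(c,u,v):
    K=np.array([[c['fx'],0,c['cx']],[0,c['fy'],c['cy']],[0,0,1.]])
    xd,yd=(u-c['cx'])/c['fx'],(v-c['cy'])/c['fy']
    x,y=xd,yd
    for _ in range(20):
        s=1+c['k1']*(x*x+y*y); x,y=xd/s,yd/s
    V=np.array(c['view']); R=V[:3,:3]; t=V[:3,3]
    return -R.T@t, R.T@np.array([x,y,1.])
def onz(c,u,v,z):
    o,d=ray(c,u,v); return o+d*(z-o[2])/d[2]
def atd(c,u,v,dep):
    o,d=ray(c,u,v); return o+d*dep
def proj(c,p):
    V=np.array(c['view']); q=V[:3,:3]@np.array(p)+V[:3,3]; x,y=q[:2]/q[2]
    s=1+c['k1']*(x*x+y*y); return c['fx']*x*s+c['cx'],c['fy']*y*s+c['cy']
E
python3 - <<'E'
from h import *
for n in ('scene','top'):
    im,d=capture(n); cv2.imwrite(f'pics/{n}0.png',im[:,:,::-1]); np.save(f'{n}0.npy',d)
    c=get_calibration(n); print(n,c['fx'],c['k1'],ray(c,c['cx'],c['cy']))
print(bot.read_state())
E
```

```text
scene 524.3000746170184 0.013115162251080505 (array([1.2471175 , 0.53716876, 1.10322522]), array([-0.47260197, -0.4086573 , -0.78079869]))
top 544.6043876966983 -0.15325109094009387 (array([ 0.49187185, -0.0031038 ,  1.29643529]), array([ 0.10661061,  0.00282298, -0.99429684]))
{'time': 0.1, 'joint_positions': array([-1.21926780e+00,  5.27701109e-02,  1.40159876e+00,  2.44831774e-05,
        1.68859831e+00, -7.02613226e-02]), 'qvel': array([ 0.00034781, -0.00139986, -0.00304958, -0.00070377, -0.00167647,
       -0.00032709]), 'effort': array([ 1.95512475e-03, -3.82581210e+01, -3.60985565e+01, -1.79330829e-05,
        4.75306908e-03,  1.61244611e-05]), 'position': array([ 0.21489158, -0.47873332,  0.2385709 ]), 'tcp_rot': array([-3.14022322e+00, -1.20754242e-04,  4.21792624e-01]), 'wrist_force': array([ 0.30894765,  0.11956746, -0.2636315 ]), 'moment': array([-0.04379094, -0.05469697,  0.01430893]), 'grasp_force': 0.0, 'opening': 0.9969760524562028}
```

View pics/scene0.png

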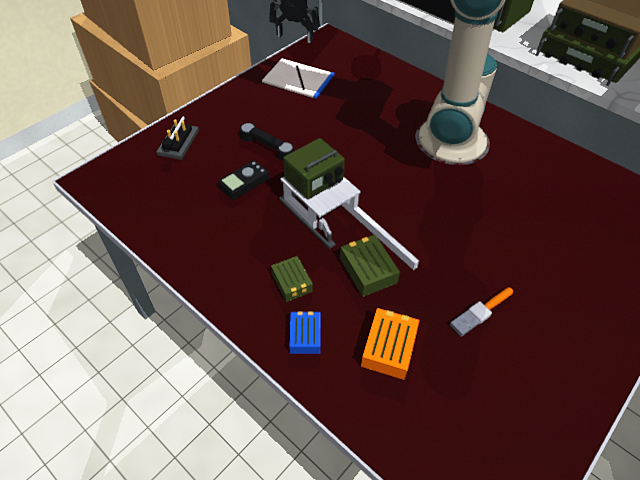

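View pics/top0.png

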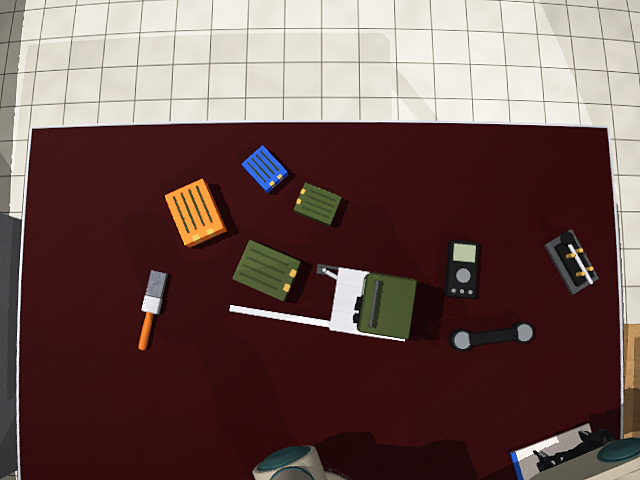

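Candidates for the pack, in the top view: large olive (267,270), small olive (318,203), blue (265,168) and orange (195,212). Blue and orange are ruled out, so I choose the larger olive one at (267,270). Its brass tabs (about 290,280) face the dock. The rail runs from (230,308) to (330,323), and the catch is at (325,270).

```bash
cat > meas.py <<'E'
from h import *
def packpose(im,c,guess=None,zt=0.05):
    hsv=cv2.cvtColor(im,cv2.COLOR_RGB2HSV)
    m=cv2.inRange(hsv,(28,60,40),(55,255,255))|cv2.inRange(hsv,(18,120,120),(30,255,255))
    return m
if __name__=='__main__':
    c=get_calibration('top'); im=cv2.imread('pics/top0.png')[:,:,::-1].copy(); d=np.load('top0.npy')
    # world map from depth
    V,U=np.mgrid[0:480,0:640]
    K=np.array([[c['fx'],0,c['cx']],[0,c['fy'],c['cy']],[0,0,1.]])
    P=cv2.undistortPoints(np.stack([U,V],-1).reshape(-1,1,2).astype(float),K,np.array([c['k1'],0,0,0,0.])).reshape(480,640,2)
    X=np.dstack([P*d[...,None],d]); M=np.array(c['view']); W=(X-M[:3,3])@M[:3,:3]
    np.save('W.npy',W)
    print('bench z',np.median(W[350:400,150:250,2]))
    def rect(mask,z,name):
        mask=cv2.morphologyEx(mask.astype(np.uint8)*255,cv2.MORPH_OPEN,np.ones((2,2)))
        cs,_=cv2.findContours(mask,cv2.RETR_EXTERNAL,cv2.CHAIN_APPROX_NONE); k=max(cs,key=cv2.contourArea).reshape(-1,2)
        p=np.array([onz(c,u,v,z)[:2] for u,v in k])
        r=cv2.minAreaRect((p*1000).astype(np.float32)); print(name,r,cv2.boxPoints(r).round(1).tolist(),cv2.boundingRect(k)); return r
    z=W[...,2]; roi=np.zeros((480,640),bool); roi[232:305,228:308]=1
    rect(roi&(z>.04)&(z<.06),.05,'pack')
    hsv=cv2.cvtColor(im,cv2.COLOR_RGB2HSV)
    b=cv2.inRange(hsv,(18,130,120),(30,255,255))>0
    ys,xs=np.where(b&roi); print('brass',onz(c,xs.mean(),ys.mean(),.05),len(xs))
    roi[:]=0; roi[300:330,225:330]=1
    rect(roi&(z>.02)&(z<.045),.03,'rail')
    w=(hsv[...,1]<40)&(hsv[...,2]>150)
    rect(roi&w,.03,'railcol')
    roi[:]=0; roi[255:345,325:420]=1
    rect(roi&(z>.075)&(z<.1)&w,.088,'shelf')
    cr=cv2.resize(im[220:350,220:430],None,fx=3.7,fy=3.7,interpolation=cv2.INTER_CUBIC); cv2.imwrite('pics/crop1.png',cr[:,:,::-1])
E
python3 meas.py
```

```text
bench z -0.00032045185861886494
pack ((574.670654296875, 120.31216430664062), (131.3252716064453, 99.95193481445312), 66.78952026367188) [[502.8999938964844, 79.69999694824219], [594.7000122070312, 40.29999923706055], [646.5, 161.0], [554.5999755859375, 200.39999389648438]] (233, 241, 69, 61)
brass [0.554729   0.06900904 0.05      ] 92
rail ((471.6449279785156, 91.03898620605469), (235.62896728515625, 14.360529899597168), 81.10237121582031) [[446.29998779296875, -24.200000762939453], [460.5, -26.5], [497.0, 206.3000030517578], [482.79998779296875, 208.5]] (230, 306, 101, 22)
railcol ((470.35546875, 90.84925079345703), (234.87986755371094, 15.307401657104492), 80.97065734863281) [[444.3999938964844, -23.899999618530273], [459.5, -26.299999237060547], [496.29998779296875, 205.60000610351562], [481.20001220703125, 208.0]] (231, 306, 100, 22)
shelf ((496.9556884765625, -117.12841796875), (167.4890594482422, 138.49720764160156), 80.79534149169922) [[415.20001220703125, -188.6999969482422], [551.9000244140625, -210.89999389648438], [578.7000122070312, -45.5], [442.0, -23.399999618530273]] (331, 269, 75, 73)
```

View pics/crop1.png

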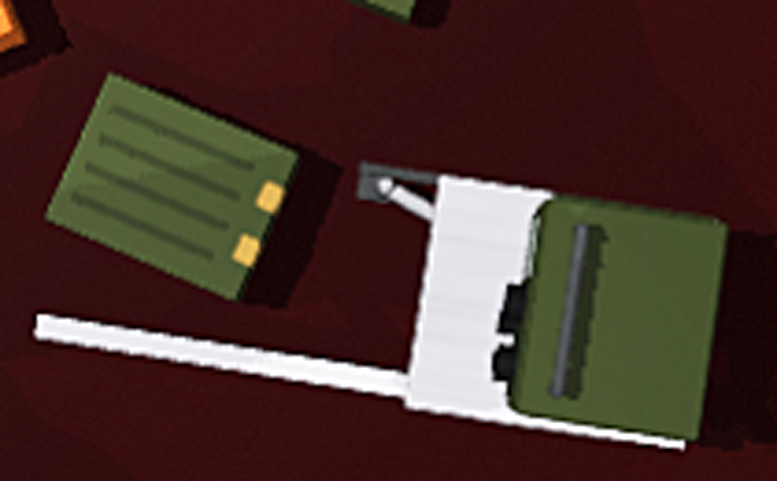

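The crop shows a 131 × 100 mm pack with brass tabs at crop (258,220), facing the dock, so this is the right one. In the dock frame its centre is at about (-163, +39) mm, with yaw -14°. The dock origin is about (0.511, -0.034) in world, with yaw -99°, and the rail and shelf measurements agree on it.

Plan:
1. Square the pack against the rail with the open fingers, pushing on its left side.
2. Push from the rear.
3. Lean the tool for the last part.

```bash
cat > go.py <<'E'
import sys; from h import *
from scipy.spatial.transform import Rotation as Ro
O=np.array([.5110,-.0343]); D=np.radians(-99.0); d=np.array([np.cos(D),np.sin(D)]); l=np.array([-d[1],d[0]])
def st(): 
    s=bot.read_state(); R=Ro.from_euler('xyz',s['tcp_rot']); p=s['position']; q=p[:2]-O
    print('t',round(s['time'],2),'dock mm',np.round([q@d*1e3,q@l*1e3,p[2]*1e3],1),'rpy',np.degrees(s['tcp_rot']).round(1),'F dock',np.round([s['wrist_force'][:2]@d,s['wrist_force'][:2]@l,s['wrist_force'][2]],1),'open',round(s['opening'],2),'q',np.round(s['joint_positions'],2)); return p,R
p,R=st()
for a in sys.argv[1:]:   # dock x,y,z mm targets, printed in current tool axes (units), optionally ,lean,yaw
    v=[float(k) for k in a.split(',')]; w=np.append(O+(v[0]*d+v[1]*l)/1e3,v[2]/1e3)
    t=R.inv().apply(w-p)/.2; print(a,'world',w.round(3),'tool units',t.round(3),'rows>=',round(np.linalg.norm(t)*200/41.7,1)); p=w
E
python3 -c "from cell import bot;print(bot.tip_extent)"
python3 -m creep '{"fingers":[100,100,100,100,100],"xyz":[[0,0,-0.06],[0,0,-0.06],[0,0,-0.06],[0,0,-0.06],[0,0,-0.06]],"twist":[[0,0,0.0737],[0,0,0.0737],[0,0,0.0737],[0,0,0.0737],[0,0,0.0737]]}'
python3 go.py -168,136,300 -168,136,14
```

```text
0.008
time: 0.52
position: [0.2149, -0.4788, 0.2994]
tcp_rot: [-3.141, 0.0, -0.163]
wrist_force: [0.7, -0.7, 0.2]
opening: 0.998
grasp_force: 0.0
t 0.52 dock mm [ 485.4 -222.9  299.4] rpy [-180.     0.    -9.3] F dock [0.6 0.8 0.2] open 1.0 q [-1.22  0.05  1.29  0.    1.81  0.51]
-168,136,300 world [0.672 0.11  0.3  ] tool units [ 1.776e+00 -3.277e+00 -1.000e-03] rows>= 17.9
-168,136,14 world [0.672 0.11  0.014] tool units [1.00e-03 1.00e-03 1.43e+00] rows>= 6.9
```

```bash
python3 -m creep '{"fingers":[100,100,100,100,100],"xyz":[[0.0888,-0.164,0],[0.0888,-0.164,0],[0.0888,-0.164,0],[0.0888,-0.164,0],[0.0888,-0.164,0]],"twist":[[0,0,0],[0,0,0],[0,0,0],[0,0,0],[0,0,0]]}' >/dev/null
python3 -m creep '{"fingers":[100,100,100,100,100],"xyz":[[0.0888,-0.164,0],[0.0888,-0.164,0],[0.0888,-0.164,0],[0.0888,-0.164,0],[0.0888,-0.164,0]],"twist":[[0,0,0],[0,0,0],[0,0,0],[0,0,0],[0,0,0]]}' >/dev/null
python3 -m creep '{"fingers":[100,100,100,100,100],"xyz":[[0.0888,-0.164,0],[0.0888,-0.164,0],[0.0888,-0.164,0],[0.0888,-0.164,0],[0.0888,-0.164,0]],"twist":[[0,0,0],[0,0,0],[0,0,0],[0,0,0],[0,0,0]]}' >/dev/null
python3 -m creep '{"fingers":[100,100,100,100,100],"xyz":[[0.0888,-0.164,0],[0.0888,-0.164,0],[0.0888,-0.164,0],[0.0888,-0.164,0],[0.0888,-0.164,0]],"twist":[[0,0,0],[0,0,0],[0,0,0],[0,0,0],[0,0,0]]}' >/dev/null
python3 go.py -168,136,300 -168,136,14
```

```text
t 2.18 dock mm [-172.2  132.7  298.6] rpy [ 1.8e+02  1.0e-01 -9.0e+00] F dock [ 0.4 -0.4  0.7] open 1.0 q [ 0.12  0.52  0.73 -0.    1.9   1.84]
-168,136,300 world [0.672 0.11  0.3  ] tool units [ 0.016  0.021 -0.007] rows>= 0.1
-168,136,14 world [0.672 0.11  0.014] tool units [ 1.00e-03 -1.00e-03  1.43e+00] rows>= 6.9
```

```bash
python3 -m creep '{"fingers":[100,100,100,100,100],"xyz":[[0.01,0.01,0.17],[0,0,0.17],[0,0,0.17],[0,0,0.17],[0,0,0.17]],"twist":[[0,0,0],[0,0,0],[0,0,0],[0,0,0],[0,0,0]]}' >/dev/null
python3 -m creep '{"fingers":[100,100,100,100,100],"xyz":[[0,0,0.17],[0,0,0.17],[0,0,0.16],[0,0,0.07],[0,0,0]],"twist":[[0,0,0],[0,0,0],[0,0,0],[0,0,0],[0,0,0]]}' >/dev/null
python3 go.py 
python3 -m creep '{"fingers":[100,100,100,100,100],"xyz":[[-0.037,0,0],[-0.037,0,0],[-0.037,0,0],[-0.037,0,0],[-0.037,0,0]],"twist":[[0,0,0],[0,0,0],[0,0,0],[0,0,0],[0,0,0]]}' >/dev/null
python3 go.py -168,62,14
python3 - <<'E'
from h import *
im,_=capture('top'); cv2.imwrite('pics/t2.png',cv2.resize(im[200:350,180:430],None,fx=3,fy=3)[:,:,::-1])
E
```

```text
t 3.02 dock mm [-167.7  131.6   10. ] rpy [179.9   0.5  -9. ] F dock [ 0.6  0.3 -0.2] open 1.0 q [ 0.11  0.65  1.13 -0.    1.37  1.84]
t 3.43 dock mm [-169.3   99.2   18.7] rpy [-179.9   -0.3   -9. ] F dock [-2.   3.5 -1. ] open 1.0 q [0.13 0.55 1.25 0.   1.34 1.85]
-168,62,14 world [0.599 0.122 0.014] tool units [-0.186  0.007  0.022] rows>= 0.9
```

View pics/t2.png

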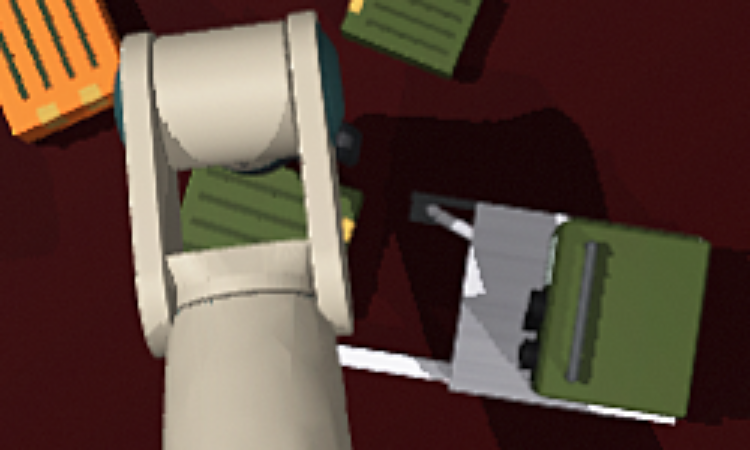

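The view shows the arm covering the pack's left part, with the pack at crop (180-360,165-250) and its tabs at (347,230). It is moving and turning square. I'll continue towards the rail.

```bash
python3 -m creep '{"fingers":[100,100,100,100,100],"xyz":[[-0.03,0,0.01],[-0.03,0,0],[-0.03,0,0],[-0.03,0,0],[-0.03,0,0]],"twist":[[0,0,0],[0,0,0],[0,0,0],[0,0,0],[0,0,0]]}' >/dev/null
python3 go.py 
python3 -m creep '{"fingers":[100,100,100],"xyz":[[-0.02,0,0],[-0.02,0,0],[-0.01,0,0]],"twist":[[0,0,0],[0,0,0],[0,0,0]]}' >/dev/null
python3 go.py -168,60,14
```

```text
t 3.9 dock mm [-169.3   71.1   17.8] rpy [-179.8   -0.6   -9. ] F dock [-0.   9.1  4.2] open 1.0 q [ 0.14  0.48  1.35 -0.    1.3   1.87]
t 4.15 dock mm [-169.    61.2   17.8] rpy [-179.9   -0.6   -9. ] F dock [ 0.6 18.3  3.4] open 1.0 q [ 0.14  0.46  1.38 -0.    1.29  1.87]
-168,60,14 world [0.597 0.122 0.014] tool units [-0.006  0.005  0.019] rows>= 0.1
```

```bash
python3 -m creep '{"fingers":[100,100,100,100,100],"xyz":[[0.05,0,0],[0.06,0,0],[0,0,-0.18],[0,0,-0.18],[0.1,0,-0.18]],"twist":[[0,0,0],[0,0,0],[0,0,0],[0,0,-0.077],[0,0,-0.077]]}' >/dev/null
python3 -m creep '{"fingers":[100,100,50,50,50],"xyz":[[0.1,0,0],[0,0,0],[0,0,0],[0,0,0],[0,0,0]],"twist":[[0,0,-0.077],[0,0,-0.077],[0,0,-0.077],[0,0,-0.077],[0,0,-0.077]]}' >/dev/null
python3 -m creep '{"fingers":[50,50,50,50,50],"xyz":[[0,0,0],[0,0,0],[0,0,0],[0,0,0],[0,0,0]],"twist":[[0,0,-0.077],[0,0,-0.077],[0,0,-0.077],[0,0,-0.077],[0,0,-0.077]]}' >/dev/null
python3 go.py -290,-2,120
python3 - <<'E'
from h import *
im,_=capture('scene'); cv2.imwrite('pics/s3.png',im[:,:,::-1])
im,d=capture('top'); cv2.imwrite('pics/t3.png',im[:,:,::-1])
hsv=cv2.cvtColor(im,cv2.COLOR_RGB2HSV); b=cv2.inRange(hsv,(18,130,120),(30,255,255)); b[:240]=0
n,_,s,ce=cv2.connectedComponentsWithStats(b); c=get_calibration('top')
for i in range(1,n):
  if s[i,4]>15: print(s[i,4],ce[i],onz(c,*ce[i],.05))
E
```

```text
t 5.4 dock mm [-175.7  119.3  123.4] rpy [179.9  -0.   74.5] F dock [ 0.6 -0.7 -0.9] open 0.5 q [ 0.13  0.51  1.09 -0.    1.54  0.4 ]
-290,-2,120 world [0.554 0.252 0.12 ] tool units [ 0.499 -0.667  0.016] rows>= 4.0
23 [579.13043478 250.        ] [ 0.62302009 -0.62024719  0.05      ]
29 [570.17241379 255.06896552] [ 0.61091776 -0.59656709  0.05      ]
21 [589.42857143 268.19047619] [ 0.57931483 -0.64476348  0.05      ]
29 [580.17241379 273.44827586] [ 0.56693884 -0.62017515  0.05      ]
45 [295.26666667 284.86666667] [0.54338902 0.05530282 0.05      ]
38 [292.5 301.5] [0.5054047  0.06150418 0.05      ]
```

View pics/s3.png

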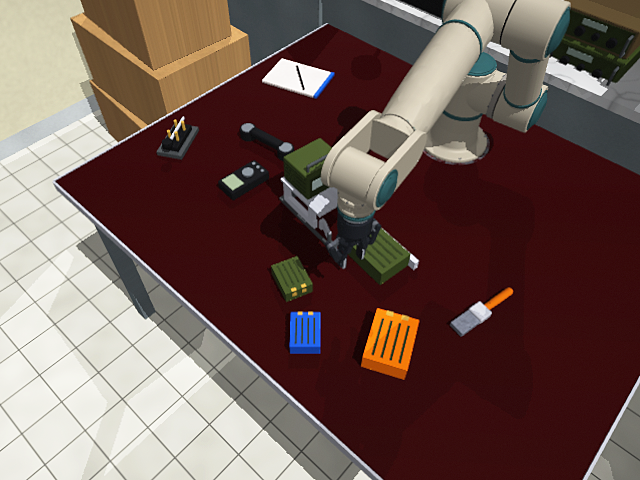

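The pack is square to the rail. The tabs are at top-view pixels (295,285) and (292,301), giving yaw -99.3°, centre y about -1 mm and rear face at x about -214. Next I move behind it and lean the tool.

```bash
python3 -m creep '{"fingers":[50,50,50,50,50],"xyz":[[0.1,-0.134,0],[0.1,-0.134,0],[0.1,-0.134,0],[0.1,-0.134,0],[0.1,-0.134,0]],"twist":[[0,0,0],[0,0,0],[0,0,0],[0,0,0],[0,0,0]]}' >/dev/null
python3 -m creep '{"fingers":[50,50,50,50,50],"xyz":[[0,0,0],[0,0,0],[0,0,0],[0,0,0],[0,0,0]],"twist":[[0,0,-0.072],[0,-0.074,0],[0,-0.074,0],[0,-0.074,0],[0,-0.074,0]]}' >/dev/null
python3 go.py
python3 -m creep '{"fingers":[50,50,50,50,50],"xyz":[[0,0,0],[0,0,0],[0,0,0],[0,0,0],[0,0,0]],"twist":[[0,-0.074,0],[0,-0.074,0],[0,-0.074,0],[0,-0.074,0],[0,-0.074,0]]}' >/dev/null
python3 go.py -265,-2,100 -250,-2,22
```

```text
t 6.33 dock mm [-291.5   -1.9  123.8] rpy [179.6  26.8  80.2] F dock [-0.1  0.8 -0.2] open 0.5 q [ 0.53  0.59  1.04 -0.37  1.81  0.66]
t 6.75 dock mm [-291.9   -2.5  122.8] rpy [179.3  60.1  79.8] F dock [0.6 1.3 0.9] open 0.5 q [ 0.64  0.93  0.74 -0.82  2.18  0.58]
-265,-2,100 world [0.55  0.228 0.1  ] tool units [0.032 0.003 0.174] rows>= 0.8
-250,-2,22 world [0.548 0.213 0.022] tool units [ 0.301 -0.002  0.259] rows>= 1.9
```

```bash
python3 -m creep '{"fingers":[50,50,50,50,50],"xyz":[[0.06,0,0.06],[0.07,0,0.07],[0.07,0,0.07],[0.07,0,0.07],[0.03,0,0.06]],"twist":[[-0.004,0,-0.007],[0,0,0],[0,0,0],[0,0,0],[0,0,0]]}' >/dev/null
python3 go.py -245,-2,22 -150,-2,22 -50,-2,22
```

```text
t 7.17 dock mm [-263.6   -3.2   34.7] rpy [-179.5   60.    81.6] F dock [ 0.1 -0.7 -0.3] open 0.5 q [ 0.62  0.98  0.86 -0.77  2.04  0.68]
-245,-2,22 world [0.547 0.208 0.022] tool units [0.008 0.006 0.113] rows>= 0.5
-150,-2,22 world [0.532 0.114 0.022] tool units [-0.238 -0.001  0.411] rows>= 2.3
-50,-2,22 world [0.517 0.015 0.022] tool units [-0.25  -0.001  0.433] rows>= 2.4
```

```bash
python3 -m creep '{"fingers":[50,50,50,50,50],"xyz":[[0.004,0.003,0.056],[0.004,0.003,0.057],[-0.0175,0,0.0303],[-0.0175,0,0.0303],[-0.0175,0,0.0303]],"twist":[[0,0,0],[0,0,0],[0,0,0],[0,0,0],[0,0,0]]}' >/dev/null
python3 go.py 
python3 -m creep '{"fingers":[50,50,50,50,50],"xyz":[[-0.0175,0,0.0303],[-0.0175,0,0.0303],[-0.0175,0,0.0303],[-0.0175,0,0.0303],[-0.0175,0,0.0303]],"twist":[[0,0,0],[0,0,0],[0,0,0],[0,0,0],[0,0,0]]}' >/dev/null
python3 go.py 
python3 -m creep '{"fingers":[50,50,50,50,50],"xyz":[[-0.0175,0,0.0303],[-0.0175,0,0.0303],[-0.0175,0,0.0303],[-0.0175,0,0.0303],[-0.0175,0,0.0303]],"twist":[[0,0,0],[0,0,0],[0,0,0],[0,0,0],[0,0,0]]}' >/dev/null
python3 go.py -100,-2,22
python3 - <<'E'
from h import *
im,_=capture('top'); cv2.imwrite('pics/t4.png',cv2.resize(im[200:350,180:430],None,fx=3,fy=3)[:,:,::-1])
hsv=cv2.cvtColor(im,cv2.COLOR_RGB2HSV); b=cv2.inRange(hsv,(18,130,120),(30,255,255)); b[:240]=0; b[:,400:]=0
n,_,s,ce=cv2.connectedComponentsWithStats(b); c=get_calibration('top')
for i in range(1,n):
  if s[i,4]>15: print(s[i,4],ce[i],onz(c,*ce[i],.05))
E
```

```text
t 7.58 dock mm [-224.2   -1.2   24.5] rpy [-179.5   59.8   81.6] F dock [-5.1 -0.4 -0.7] open 0.5 q [ 0.57  0.92  0.98 -0.77  1.97  0.69]
t 8.0 dock mm [-189.7   -1.1   24.5] rpy [-179.6   59.8   81.7] F dock [-5.7 -0.1 -0.8] open 0.5 q [ 0.54  0.86  1.08 -0.79  1.91  0.7 ]
t 8.42 dock mm [-154.7   -0.8   24.5] rpy [-179.6   59.8   81.7] F dock [-5.9 -0.1 -0.1] open 0.5 q [ 0.5   0.8   1.17 -0.8   1.86  0.69]
-100,-2,22 world [0.525 0.065 0.022] tool units [-0.127 -0.007  0.243] rows>= 1.3
46 [326.  289.5] [ 0.53277915 -0.01499931  0.05      ]
45 [323.57777778 305.24444444] [ 0.4968875  -0.00942359  0.05      ]
```

View pics/t4.png

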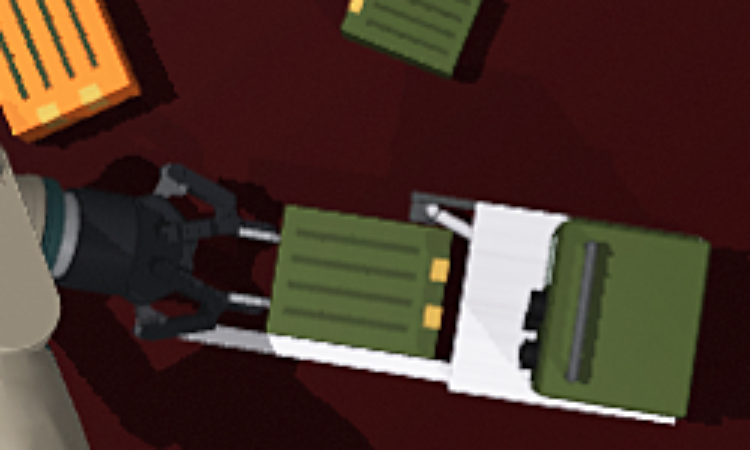

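The pack (crop 270-450,205-355) is tight on the rail, and its front edge is just short of the shelf. The gripper's knuckles spread wide at crop y 165 and 340, so I back off slightly and narrow the fingers before entering beside the catch.

```bash
python3 -m creep '{"fingers":[20,20,20,20,20],"xyz":[[0.0175,0,-0.0303],[0.0175,0,-0.0303],[0,-0.005,0],[0,0,0],[-0.01,0,0.0173]],"twist":[[0,0,0],[0,0,0],[0,0,0],[0,0,0],[0,0,0]]}' >/dev/null
python3 go.py 
python3 -m creep '{"fingers":[20,20,20,20,20],"xyz":[[-0.0175,0,0.0303],[-0.0175,0,0.0303],[-0.0175,0,0.0303],[-0.0175,0,0.0303],[-0.0175,0,0.0303]],"twist":[[0,0,0],[0,0,0],[0,0,0],[0,0,0],[0,0,0]]}' >/dev/null
python3 go.py 
python3 -m creep '{"fingers":[20,20,20,20,20],"xyz":[[-0.0175,0,0.0303],[-0.0175,0,0.0303],[-0.0175,0,0.0303],[-0.0175,0,0.0303],[-0.0175,0,0.0303]],"twist":[[0,0,0],[0,0,0],[0,0,0],[0,0,0],[0,0,0]]}' >/dev/null
python3 go.py 
python3 -m creep '{"fingers":[20,20,20,20,20],"xyz":[[-0.015,0,0.026],[-0.015,0,0.026],[-0.015,0,0.026],[-0.015,0,0.026],[-0.015,0,0.026]],"twist":[[0,0,0],[0,0,0],[0,0,0],[0,0,0],[0,0,0]]}' >/dev/null
python3 go.py -20,-2,22
```

```text
t 8.88 dock mm [-164.7   -2.4   23.4] rpy [-179.3   59.9   81.9] F dock [-0.6 -0.9 -0.2] open 0.2 q [ 0.51  0.82  1.15 -0.8   1.88  0.7 ]
t 9.3 dock mm [-129.9   -2.5   23.4] rpy [-179.3   59.7   82. ] F dock [-16.5  -5.5  -0.1] open 0.2 q [ 0.47  0.76  1.23 -0.81  1.83  0.69]
t 9.72 dock mm [-94.5  -2.2  23.3] rpy [-179.3   59.8   81.9] F dock [-9.2 -2.3 -0. ] open 0.21 q [ 0.42  0.71  1.31 -0.83  1.78  0.69]
t 10.13 dock mm [-64.4  -2.4  23.3] rpy [-179.2   59.8   81.9] F dock [-8.9 -3.5  1.2] open 0.19 q [ 0.38  0.68  1.37 -0.85  1.73  0.68]
-20,-2,22 world [ 0.512 -0.014  0.022] tool units [-0.106  0.001  0.195] rows>= 1.1
```

```bash
python3 -m creep '{"fingers":[20,20,20,20,20],"xyz":[[-0.0125,0,0.0217],[-0.0125,0,0.0217],[-0.0125,0,0.0217],[-0.0125,0,0.0217],[-0.0125,0,0.0217]],"twist":[[0,0,0],[0,0,0],[0,0,0],[0,0,0],[0,0,0]]}' >/dev/null
python3 go.py 
python3 -m creep '{"fingers":[20,20,20,20,20],"xyz":[[-0.0125,0,0.0217],[-0.0125,0,0.0217],[-0.0125,0,0.0217],[-0.0075,0,0.013],[-0.0075,0,0.013]],"twist":[[0,0,0],[0,0,0],[0,0,0],[0,0,0],[0,0,0]]}' >/dev/null
python3 go.py
python3 - <<'E'
from h import *
im,_=capture('scene'); cv2.imwrite('pics/s5.png',cv2.resize(im[130:310,260:460],None,fx=3,fy=3)[:,:,::-1])
E
```

```text
t 10.55 dock mm [-39.3  -2.5  23.3] rpy [-179.2   59.8   82. ] F dock [-9.4 -4.8  1.3] open 0.2 q [ 0.35  0.65  1.42 -0.87  1.7   0.67]
t 10.97 dock mm [-18.3  -2.4  23.3] rpy [-179.2   59.9   81.9] F dock [-10.   -4.8   2.1] open 0.19 q [ 0.31  0.62  1.45 -0.89  1.67  0.66]
```

View pics/s5.png

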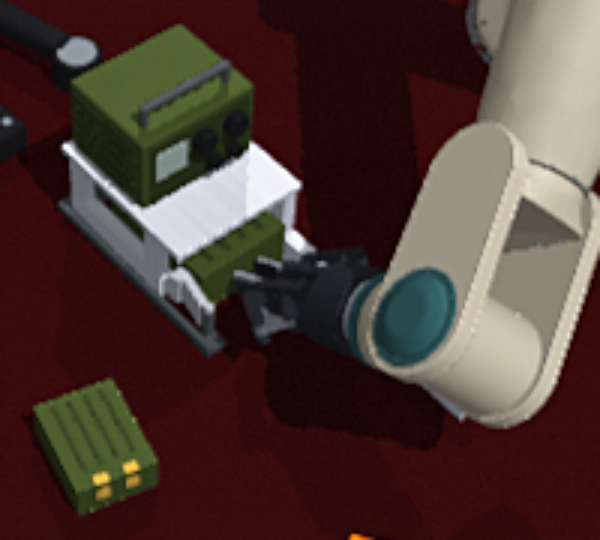

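The pack is straight and under the shelf, with its rear face about level with the shelf edge (crop 190-290,210-300). The catch arm (crop 190,290) is pushed aside and the gripper is clear. From here I push slowly and feel for the contacts.

```bash
python3 -m creep '{"fingers":[20,20,20,20,20],"xyz":[[-0.005,0,0.0087],[-0.005,0,0.0087],[-0.005,0,0.0087],[-0.005,0,0.0087],[-0.005,0,0.0087]],"twist":[[0,0,0],[0,0,0],[0,0,0],[0,0,0],[0,0,0]]}' >/dev/null
python3 go.py 
python3 -m creep '{"fingers":[20,20],"xyz":[[-0.005,0,0.0087],[-0.005,0,0.0087]],"twist":[[0,0,0],[0,0,0]]}' >/dev/null
python3 go.py 
python3 -m creep '{"fingers":[20,20],"xyz":[[-0.005,0,0.0087],[-0.005,0,0.0087]],"twist":[[0,0,0],[0,0,0]]}' >/dev/null
python3 go.py 
python3 -m creep '{"fingers":[20,20],"xyz":[[-0.005,0,0.0087],[-0.005,0,0.0087]],"twist":[[0,0,0],[0,0,0]]}' >/dev/null
python3 go.py
```

```text
t 11.43 dock mm [-8.4 -2.3 23.3] rpy [-179.2   59.9   82. ] F dock [-9.  -3.9  2.3] open 0.2 q [ 0.3   0.61  1.47 -0.89  1.66  0.66]
t 11.6 dock mm [-4.4 -2.3 23.3] rpy [-179.2   59.9   82. ] F dock [-10.1  -5.8   1.7] open 0.2 q [ 0.29  0.61  1.48 -0.9   1.65  0.66]
t 11.77 dock mm [-0.5 -2.2 23.3] rpy [-179.2   59.8   81.9] F dock [-12.8  -4.5   2.1] open 0.2 q [ 0.29  0.6   1.48 -0.9   1.65  0.65]
t 11.93 dock mm [ 3.2 -1.9 23.3] rpy [-179.3   59.8   81.9] F dock [-14.3  -3.2   0.7] open 0.2 q [ 0.28  0.6   1.49 -0.9   1.64  0.65]
```

```bash
python3 -m creep '{"fingers":[20,20],"xyz":[[-0.0025,0,0.0043],[-0.0025,0,0.0043]],"twist":[[0,0,0],[0,0,0]]}' >/dev/null
python3 go.py 
python3 -m creep '{"fingers":[20,20],"xyz":[[-0.0025,0,0.0043],[-0.0025,0,0.0043]],"twist":[[0,0,0],[0,0,0]]}' >/dev/null
python3 go.py 
python3 -m creep '{"fingers":[20,20],"xyz":[[-0.0025,0,0.0043],[-0.0025,0,0.0043]],"twist":[[0,0,0],[0,0,0]]}' >/dev/null
python3 go.py
```

```text
t 12.1 dock mm [ 5.  -1.7 23.3] rpy [-179.3   59.8   81.9] F dock [-13.4  -3.4   1.1] open 0.2 q [ 0.28  0.6   1.49 -0.9   1.64  0.65]
t 12.27 dock mm [ 6.8 -1.6 23.3] rpy [-179.3   59.8   81.9] F dock [-14.8  -3.1   1.7] open 0.2 q [ 0.27  0.6   1.49 -0.91  1.63  0.65]
t 12.43 dock mm [ 8.7 -1.6 23.3] rpy [-179.4   59.8   81.9] F dock [-15.3  -2.9   1.2] open 0.2 q [ 0.27  0.59  1.5  -0.91  1.63  0.65]
```

```bash
python3 -m creep '{"fingers":[20,20],"xyz":[[-0.0025,0,0.0043],[0,0,0]],"twist":[[0,0,0],[0,0,0]]}' >/dev/null
python3 go.py 
python3 -m creep '{"fingers":[20,20],"xyz":[[-0.0025,0,0.0043],[0,0,0]],"twist":[[0,0,0],[0,0,0]]}' >/dev/null
python3 go.py
python3 - <<'E'
from h import *
im,_=capture('scene'); cv2.imwrite('pics/s6.png',cv2.resize(im[180:260,280:380],None,fx=7,fy=7,interpolation=cv2.INTER_CUBIC)[:,:,::-1])
E
```

```text
t 12.6 dock mm [ 9.6 -1.5 23.3] rpy [-179.4   59.7   81.9] F dock [-14.8  -3.6   1.2] open 0.2 q [ 0.27  0.59  1.5  -0.91  1.63  0.65]
t 12.77 dock mm [ 9.9 -1.2 23.3] rpy [-179.5   59.7   81.9] F dock [-19.3  -2.8   1. ] open 0.2 q [ 0.27  0.59  1.5  -0.91  1.63  0.65]
```

View pics/s6.png

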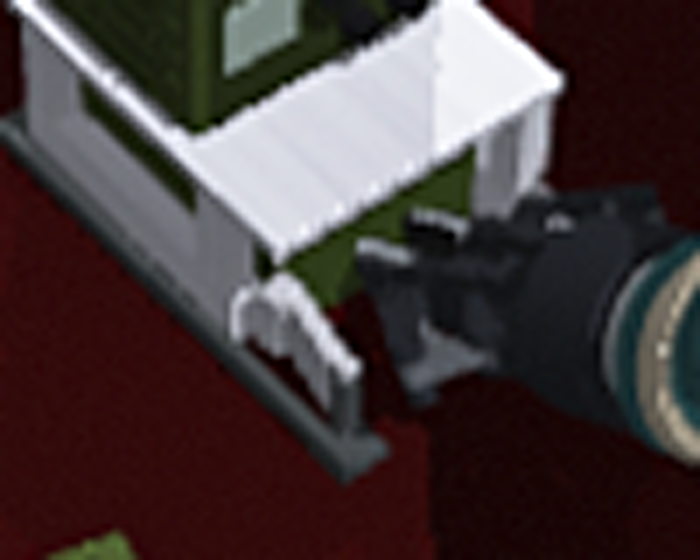

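The rear face is well under the shelf (crop 350,240) and the catch lever is at crop (290,310). The advance has stalled and the force is rising, which suggests the hard stop. I'll press a little harder, then back off and check that the pack is held.

```bash
python3 -m creep '{"fingers":[20,20,20],"xyz":[[-0.0025,0,0.0043],[0,0,0],[0,0,0]],"twist":[[0,0,0],[0,0,0],[0,0,0]]}' >/dev/null
python3 go.py 
python3 -m creep '{"fingers":[20,20,20],"xyz":[[-0.0025,0,0.0043],[0,0,0],[0,0,0]],"twist":[[0,0,0],[0,0,0],[0,0,0]]}' >/dev/null
python3 go.py 
for i in 1; do :; done
python3 -m creep '{"fingers":[20,20,20],"xyz":[[0.005,0,-0.0087],[0.0025,0,-0.0043],[0,0,0]],"twist":[[0,0,0],[0,0,0],[0,0,0]]}' >/dev/null
python3 go.py 
python3 -m creep '{"fingers":[20,20],"xyz":[[0.0025,0,-0.0043],[0.0025,0,-0.0043]],"twist":[[0,0,0],[0,0,0]]}' >/dev/null
python3 go.py 
python3 -m creep '{"fingers":[20,20],"xyz":[[0.0025,0,-0.0043],[0.0025,0,-0.0043]],"twist":[[0,0,0],[0,0,0]]}' >/dev/null
python3 go.py
```

```text
t 13.07 dock mm [10.1 -0.7 23.4] rpy [-179.6   59.6   81.9] F dock [-24.   -2.    1.2] open 0.2 q [ 0.27  0.59  1.5  -0.91  1.62  0.65]
t 13.32 dock mm [10.5  0.4 23.4] rpy [-179.8   59.5   81.8] F dock [-26.    3.4  -0.4] open 0.2 q [ 0.27  0.59  1.5  -0.91  1.62  0.65]
t 13.57 dock mm [10.1 -0.4 23.6] rpy [-179.6   59.8   81.8] F dock [-10.1   3.9  -1.6] open 0.2 q [ 0.27  0.59  1.5  -0.91  1.63  0.65]
t 13.73 dock mm [ 9.4 -1.6 23.5] rpy [-179.3   59.9   81.8] F dock [-0.4 -0.7 -0.5] open 0.2 q [ 0.27  0.59  1.5  -0.91  1.63  0.65]
t 13.9 dock mm [ 7.5 -1.8 23.2] rpy [-179.2   60.    81.9] F dock [-0.3  1.1  0.3] open 0.2 q [ 0.27  0.6   1.49 -0.91  1.64  0.65]
```

```bash
python3 -m creep '{"fingers":[20,20,20,20,20],"xyz":[[0.03,0,-0.052],[0.0625,0,-0.108],[0.0625,0,-0.108],[0.0625,0,-0.108],[0.0625,0,-0.108]],"twist":[[0,0,0],[0,0,0],[0,0,0],[0,0,0],[0,0,0]]}' >/dev/null
python3 -m creep '{"fingers":[20,20,20,20,20],"xyz":[[0.0625,0,-0.108],[-0.05,0,-0.15],[-0.11,0,-0.1],[-0.11,0,-0.1],[-0.11,0,-0.1]],"twist":[[0,0,0],[0,0,0],[0,0,0],[0,0,0],[0,0,0]]}' >/dev/null
python3 go.py
python3 - <<'E'
from h import *
im,d=capture('scene'); a=cv2.resize(im[180:260,280:380],None,fx=7,fy=7,interpolation=cv2.INTER_CUBIC)
cv2.imwrite('pics/s7.png',a[:,:,::-1])
from go import O,d as dx,l
c=get_calibration('scene')
def pr(x,y,z):
    w=O+(x*dx+y*l)/1e3; return np.round(proj(c,[*w,z/1e3]),1)
for n,q in {'catch tip rest (20,42,41)':(20,42,41),'tip pushed (20,49,41)':(20,49,41),'pivot':(-32,62,41),'rear L bot':(23,48,0),'rear R bot':(23,-52,0)}.items(): print(n,pr(*q),'crop',(pr(*q)-[280,180])*7)
c2=get_calibration('top'); im2,d2=capture('top')
# points on the pack's rear face (scene depth)
vs,us=np.mgrid[205:250,300:350]
P=np.array([atd(c,u,v,d[v,u]) for v,u in zip(vs.ravel(),us.ravel()) if d[v,u]>0]); q=(P[:,:2]-O)*1e3
X=np.c_[q@dx,q@l,P[:,2]*1e3]; m=(abs(X[:,1])<38)&(X[:,2]>8)&(X[:,2]<42)&(X[:,0]>-10); print('rear face x',m.sum(),np.percentile(X[m,0],[10,50,90]) if m.any() else '')
E
```

```text
t 14.73 dock mm [-170.8   -2.2  135.1] rpy [-179.2   60.    82. ] F dock [-0.2  0.1 -0.3] open 0.2 q [ 0.52  0.67  1.12 -0.84  2.    0.57]
t 14.78 dock mm [-172.7   -0.5  141.7] rpy [179.8  59.7  81.2] F dock [-1.1  0.5  4.6] open 0.2 q [ 0.52  0.66  1.12 -0.84  2.    0.56]
catch tip rest (20,42,41) [322.9 217. ] crop [300.3 259. ]
tip pushed (20,49,41) [320.8 218.2] crop [285.6 267.4]
pivot [329.5 232.4] crop [346.5 366.8]
rear L bot [320.2 227.2] crop [281.4 330.4]
rear R bot [347.8 210.2] crop [474.6 211.4]
rear face x 153 [19.48224075 21.35652185 23.13632755]
```

View pics/s7.png

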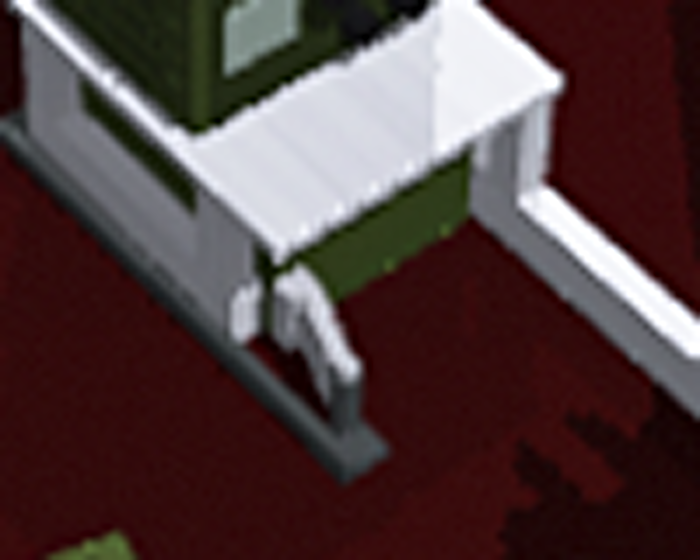

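The view shows the catch (crop 295,270) now swung inwards, with a dark gap between it and the short rail. That gap was absent before the final press. The pack's rear face is at x about 21 mm, behind the catch tip, and it didn't follow the tool back. The robot is clear, so I'm handing in.

```bash
python3 -m creep '{"fingers":[20,20,20],"xyz":[[0,0,0],[0,0,0],[0,0,0]],"twist":[[0,0,0],[0,0,0],[0,0,0]]}'
python3 -c "from cell import sign_off; print(sign_off())"
```

```text
time: 15.08
position: [0.5353, 0.1332, 0.1325]
tcp_rot: [-3.123, 1.048, 1.434]
wrist_force: [1.6, 0.2, -0.1]
opening: 0.198
grasp_force: 0.0
the job is handed in; nothing more can be done
None
```

The battery is home against the contacts with the catch closed behind it. It slid flat along the rail, the highest push force read was about 26 N, and the job was handed in at about 15 s with the robot clear.

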